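# Stop and reset the tube shaker, then hold its sprung lid at the set angle

### The arm

A 7-joint arm with a two-finger parallel gripper is mounted at the origin on a cart in front of the work surface, level with it; the furniture and walls round the work are solid. World frame = base frame: x ahead of the robot, y to its left, z up, the work surface at z = 0. Lengths are in m, angles in degrees, forces in N, time in s.
With the tool pointing down it reaches from about 0.425 to 0.975 m from the base axis. Payload 16.7 kg.
Tool frame: the origin (TCP) lies on the centre line of the jaws, within the pads' length; the fingertips stand 17 mm ahead of it and the grasp point (between the pads) lies 2 mm behind it; z points along the fingers, y is the line along which they close (so a half turn about z gives the same grasp; the last joint's range is limited). The gripper opens to 85 mm and grips with 20 to 120 N. Pads are 22 mm wide; open, the fingers measure 114 mm over their backs; the gripper's body (76 mm by 85 mm) begins 54 mm behind the grasp point. The pads swing forward as they close: fully open they stand 13 mm farther back than shut.
Start: joints at [55.09, 24.414, 4.234, 92.017, -1.954, 63.644, -3.845], TCP at [0.3, -0.605, 0.248] pointing down, gripper open.
Joint ranges: [-163.25, 163.25], [-28.42, 122.38], [-70.27, 78.77], [12.13, 141.07], [-58.53, 238.53], [9.26, 117.41], [-156.51, 156.51]. Speed limits (degrees/s): [108.29, 108.29, 136.94, 136.94, 172.46, 172.46, 172.46].

### API

Orientations are given as [roll, pitch, yaw] about the fixed x, y, z axes, in that order (R = Rz(yaw) Ry(pitch) Rx(roll)).
In Python, from plant import ctrl gives the robot as it stands.
- The arm moves only by the tool drive_tool, never from a script. Its argument "motion" is a list of rows, each a list of 5 numbers: the opening, from 0 (shut) to 1 (fully open), then the shift along the tool's x, y, z each as a share of 0.25 m, from -1 to 1, then the turn about the tool's z as a share of pi rad, from -1 to 1. In form: [[gripper, x, y, z, roll], ...]. A call has exactly 8 rows; each row is the pose to reach, as a shift and turn from the pose commanded when the call began, along the tool's axes at that moment, turning the shorter way round; what a row does not reach only later rows make up. A row lasts 1/10 s, in which the tool goes at most 50 mm and 8.59 degrees, less where a joint would pass 70% of its speed; a pose out of reach is approached as far as the arm can. A call with a number of a shift or a turn outside -1 to 1 is refused whole. A call with a gripper value outside its range is refused whole. The fingers move at their own pace and stop on an object; the grip force is fixed at half the most. Time passes only in rows, so rows that repeat a pose let the fingers close, or fill a call up. It gives the time, the measured TCP pose, the force, the opening and the grip force at its end, in the units of the state.
- ctrl.observe(): the state, without advancing time (a new reading comes with each control period).
- ctrl.capture(name): name is "scene" or "top" or "wrist"; returns a dict with "pixels" (480x640x3 uint8, red, green, blue), "mtx" (3x3 intrinsics, pixels), "camera_from_world" (4x4, takes a point from world to camera coordinates). Camera axes: x right, y up, looking along -z (the intrinsics and any distortion apply to the point x, -y, -z); pixel columns grow to the right and rows downward; lengths in m; the calibration is good to about 2 mm. A picture is of the moment at which its call begins. There is no depth.
- ctrl.sign_off(): hands the job in; it is judged then, once.
Trained networks look in a picture, given as the dict that the camera call returned (one of the last four; its "shot" number tells which), for a name from the list of things; names that differ only in an ending like _2 or _b are one class to them, and where a whole thing is asked for, a point or a joint stands for the part that bears it (a point fixed in the world has none). Each returns a list of dicts, best first, with "confidence" (0 to 1); they miss things now and then, are a little off and sometimes report something else, mostly with a low value. They report only what shows in the picture. A call takes as long as a camera call.
- ctrl.spot_in(picture, thing): "point" ([column, row] in pixels, amid what is visible of it).
- ctrl.tip_of(picture, thing): "point" ([column, row] in pixels: a listed point, or the origin of a listed thing).
The state is a dict: "t": time; "joints": joint angles; "qvel": joint speeds; "effort": joint torques, N m; "position": TCP position; "eef_rot": TCP orientation; "ft_force": force on the tool from outside, world axes, zero at the start; "moment": the same for the moment, N m; "width": finger opening in m; "grasp_force": force on a finger pad.
Only numpy, scipy, OpenCV 4.12 (cv2) and the standard library are available. Lean on these libraries where they do the work, as an engineer would, in place of code of your own. Each camera call takes 0.05 s, during which the arm holds its last target. There are 200 camera calls.

### The job

Stop the tube shaker on the bench by pressing the mushroom button of the stop station beside it all the way down and letting it spring back up, then turn the same cap clockwise (seen from above) to its end stop to reset it. Then take the shaker's sprung lid by its bar and raise it until the lid lies in line with the steel index arm at its side, and finish there still holding it: the program ends with the gripper holding the lid at that angle. Do not shift the index arm or disturb the things standing around.

Things in the scene. Friction and masses are not known exactly. Their poses are not given: they have to be found in the camera images.
- stop_station: Grey box 64 x 64 x 62 mm high, fixed to the bench to the left of the shaker, carrying the black mushroom button: a cap 48 mm across (its rim 79 to 93 mm above the bench) with an upright grip rib across its top. Origin under the box's centre, on the button's upright axis.
- cap_rib (a point): Middle of the top of the button's grip rib, 113 mm above the bench with the button up. The rib is 42 mm long and 12 mm thick; 19 mm of its height below this point is free to grip, below that lies the dome of the cap. x: along the rib; z: up; turns with the cap. The rib's heading varies.
- stop_press (a joint): Stroke of the mushroom button (m): 0 up, 0.008 fully down. Sprung: 1.2 N to start, 4.4 N fully down; springs up when let go.
- stop_cap (a joint): Turn of the mushroom cap and rib (rad): grows clockwise seen from above, starts between 0 and 0.2, end stop at 1.2. Light friction (0.04 N m), stays where it is left. It turns whether the button is up or down.
- shaker: Tube shaker: white open box 140 mm deep, 144 mm wide, 78 mm high, fixed to the bench, its lid hinged at the far upper edge. Origin under its centre; -x is its front (towards the robot), y to its left.
- lid: Grey hinged lid with a clear window, 134 x 144 x 10 mm. Origin: on the hinge axis, mid-width, 83 mm above the bench. x: in the lid's plane from front edge to hinge, level when shut; y: along the hinge; z: up when shut. The front edge goes up (positive turn about y, 0 to 1.3 rad). A spring shuts it: about 4 N at the bar at the start, 6 N at 0.85 rad, along the bar's path.
- lid_bar (a point): Middle of the lid's round steel handle bar, 10 mm thick, 84 mm long, parallel to the hinge. In the lid's frame at x = -0.142, z = +0.037: 32 mm above the lid's upper face, 8 mm in front of its front edge. Can be pinched from above; the gripper may stay upright while the bar turns between the fingers and follows its arc about the hinge. Axes as the lid's.
- index_arm: Steel index arm at the right side of the shaker, 110 mm long, 9 mm wide, 6 mm thick, stiff, set beforehand at the wanted lid angle (0.5 to 0.85 rad above level). Origin: on the hinge axis, 87 mm to the right of the lid's middle. x: along the arm from tip to hinge; y: along the hinge. The lid is right when its x axis is parallel to this one.
- tube_b: Bystander: lying centrifuge tube, 120 mm long along its y, 21 mm thick. Origin under its centre.
- vial_a: Bystander: small standing vial, 24 mm across, 54 mm high. Origin under its centre.
- vial_d: Bystander: standing vial, 26 mm across, 60 mm high, close before the right half of the shaker's front. Origin under its centre.
- index_tip (a point): Rounded tip of the index arm, 105 mm from the hinge axis. Axes as the arm's.

How it is judged (in metres and radians):
On the way, in this order (a step that is already met when the one before it is completed fails the run):
1. the mushroom button has been pressed fully down (value of joint stop_press above 0.006 m), for 0.1 s.
2. the button has sprung up and its cap has been turned clockwise to its end stop (value of joint stop_cap above 1.08 rad and value of joint stop_press below 0.003 m), for 0.1 s.
At the end, for the whole second after the job is handed in: The lid is held by the fingers (more than 1.5 N) in line with the index arm to within 0.07 rad (4 degrees), the stop cap is still turned to within 0.12 rad of its end stop and the button is up (angle between the x axis of lid and the x axis of index_arm, either way round below 0.07 rad and angle between lid's own z axis and vertical above 0.4 rad and contact force between the fingers and lid above 1.5 N and value of joint stop_cap above 1.08 rad and value of joint stop_press below 0.002 m); the arm keeps its last pose, push and grip.
It fails at once if the index arm is shifted by more than about 3 degrees (distance of index_tip from where it was at the start of the episode above 0.006 m).
It fails at once if a thing standing around is pushed more than 3 cm or knocked over (distance of any of tube_b, vial_a, vial_d from where it was at the start of the episode above 0.03 m or angle between any of tube_b, vial_a, vial_d's own z axis and vertical above 0.7 rad).
It also fails if it takes over 54 s, if anything falls off the work surface, if the arm or the gripper's body presses on something with over 40 N, if the wrist force passes 120 N, or if a joint passes its speed limit or range.

## Working session

There is one attempt and no reset: what is moved stays moved. The work goes in short steps, Python scripts to look and compute and a tool call to move; the robot and the scene stay as the last step left them, time stands still between calls to the robot, and variables do not carry over. Pictures are saved under pics/ and viewed, at most 10 in all, crops included, and the job is handed in when it is done.

Besides the shell and the picture viewer there is one more tool, called after "Call:" as name(argument=value, ...), one argument or row to a line, values as JSON. drive_tool: Moves the arm, as the interface text tells. Its arguments: {"type":"object","properties":{"motion":{"type":"array"}},"required":["motion"]}

```bash
mkdir -p pics; ls
cat > h.py <<'E'
from plant import ctrl
import numpy as np, cv2
def ray(p,uv):
    K=np.array(p["mtx"]);T=np.array(p["camera_from_world"])
    d=np.linalg.inv(K)@np.array([uv[0],uv[1],1.]);d=np.array([d[0],-d[1],-d[2]])
    R=T[:3,:3];return -R.T@T[:3,3],R.T@d
def atz(p,uv,z):
    o,d=ray(p,uv);return o+d*(z-o[2])/d[2]
def tri(l):
    A=np.zeros((3,3));b=np.zeros(3)
    for p,uv in l:
        o,d=ray(p,uv);d=d/np.linalg.norm(d);M=np.eye(3)-np.outer(d,d);A+=M;b+=M@o
    return np.linalg.solve(A,b)
def proj(p,X):
    K=np.array(p["mtx"]);c=np.array(p["camera_from_world"])@np.append(X,1)
    q=K@np.array([c[0],-c[1],-c[2]]);return q[:2]/q[2]
def save(p,n): cv2.imwrite(f"pics/{n}.png",cv2.cvtColor(p["pixels"],cv2.COLOR_RGB2BGR))
E
python3 - <<'E'
from h import *
np.set_printoptions(precision=4,suppress=True)
s=ctrl.observe();print(s)
P={n:ctrl.capture(n) for n in("scene","top")}
for n,p in P.items():
    save(p,n+"0");print(n,ray(p,(320,240)),p.keys())
R={}
for th in ["stop_station","cap_rib","shaker","lid","lid_bar","index_arm","index_tip","tube_b","vial_a","vial_d"]:
    l=[]
    for n,p in P.items():
        r=ctrl.tip_of(p,th)
        if r: print(th,n,np.array(r[0]["point"]),round(r[0]["confidence"],2));l.append((p,r[0]["point"]))
    if len(l)==2: print("   ",tri(l))
E
```

```text
pics
{'t': 0.0, 'joints': array([55.0911, 24.4492,  4.2305, 92.0515, -1.9546, 63.6446, -3.846 ]), 'qvel': array([ 0.0531,  0.004 ,  0.0063, -0.0721, -0.0608,  0.053 , -0.0496]), 'effort': array([ -0.0012, -94.9842,   3.7596, -46.3515,   0.0191,   0.0103,
        -0.0001]), 'position': array([ 0.2993, -0.6046,  0.2476]), 'eef_rot': array([-179.927 ,    0.0043,   26.3403]), 'ft_force': array([-0.003 ,  0.1241,  0.5177]), 'moment': array([-0.021 ,  0.0626, -0.0326]), 'grasp_force': 0.0, 'width': 0.08556473951176098}
scene (array([-0.023 ,  0.2148,  0.5985]), array([ 0.6103, -0.5224, -0.5956])) dict_keys(['pixels', 'mtx', 'camera_from_world', 'shot'])
top (array([ 0.2429, -0.3677,  0.9102]), array([ 0.2476,  0.1423, -0.9584])) dict_keys(['pixels', 'mtx', 'camera_from_world', 'shot'])
stop_station scene [271.8 271.6] 0.61
stop_station top [309.6 188.4] 0.89
    [ 0.5625 -0.1621  0.0029]
cap_rib scene [273.8 229.8] 0.61
cap_rib top [306.6 166.3] 0.83
    [ 0.5548 -0.164   0.1126]
shaker scene [351.9 271.4] 0.75
shaker top [343.7 257.5] 0.78
    [ 0.467  -0.2898  0.0014]
lid scene [359.7 221.7] 0.57
lid top [384.7 248.4] 0.61
    [ 0.5025 -0.3475  0.0787]
lid_bar scene [345.  246.4] 0.71
lid_bar top [300.1 237.7] 0.83
    [ 0.4288 -0.2234  0.1227]
index_arm scene [410.  232.5] 0.49
index_arm top [386.  299.3] 0.78
    [ 0.4162 -0.3934  0.0826]
index_tip scene [344.3 245.7] 0.74
index_tip top [338.4 289.9] 0.86
    [ 0.4308 -0.2883  0.0739]
tube_b scene [280.5 358.3] 0.58
tube_b top [207.7 237.2] 0.82
    [ 0.3772 -0.0448  0.0044]
vial_a scene [369.8 321.9] 0.71
vial_a top [250.4 274.2] 0.75
    [ 0.3307 -0.1747  0.0548]
vial_d scene [369.8 321.9] 0.71
vial_d top [250.4 274.2] 0.75
    [ 0.3307 -0.1747  0.0548]
```

View pics/scene0.png

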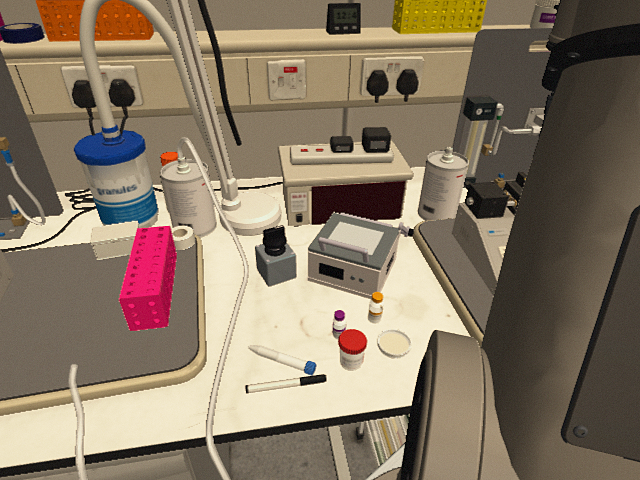

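View pics/top0.png

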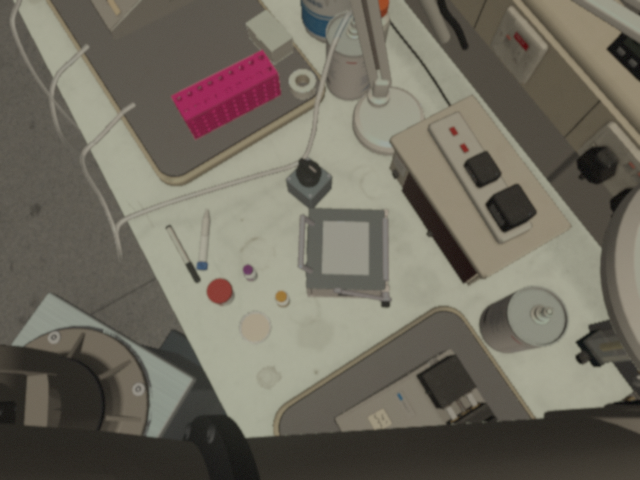

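The scene shot shows the station at about (275,260), the shaker at about (350,250) and the vials at (340,323) and (376,306). The top shot agrees: station (309,180), bar (302,243). The triangulated sizes fit: bar to hinge is 0.144 m and the rib is at 0.1126 m. I'll move above the button for a closer look.

Call:
drive_tool(
  motion=[
    [1, 0.1, -0.08, -0.2, 0],
    [1, 0.25, -0.18, -0.2, 0],
    [1, 0.4, -0.28, -0.2, 0],
    [1, 0.55, -0.38, -0.2, 0],
    [1, 0.7, -0.48, -0.2, 0],
    [1, 0.85, -0.57, -0.2, 0],
    [1, 0.85, -0.57, -0.2, 0],
    [1, 0.85, -0.57, -0.2, 0],
  ],
)

```text
t: 1.9
position: [0.4274, -0.382, 0.2985]
eef_rot: [180.0, -0.0, 26.5]
ft_force: [-0.6, -0.3, 1.4]
width: 0.0852
grasp_force: 0.0
```

Call:
drive_tool(
  motion=[
    [1, 0.1, -0.08, 0, 0],
    [1, 0.25, -0.18, 0, 0],
    [1, 0.4, -0.28, 0, 0],
    [1, 0.5, -0.35, 0, 0],
    [1, 0.6, -0.42, 0.0, 0],
    [1, 0.64, -0.45, 0, 0],
    [1, 0.64, -0.45, 0, 0],
    [1, 0.64, -0.45, 0, 0],
  ],
)

```text
t: 2.7
position: [0.5195, -0.2127, 0.2982]
eef_rot: [180.0, 0.0, 26.2]
ft_force: [0.3, -0.4, 0.1]
width: 0.0854
grasp_force: 0.0
```

Run:
```python
from h import *
np.set_printoptions(precision=4,suppress=True)
s=ctrl.observe();print(s['t'],s['position'],s['eef_rot'],s['joints'],s['ft_force'])
p=ctrl.capture("wrist");save(p,"w1");print(ray(p,(320,240)))
for th,z in [("stop_station",0),("cap_rib",.113),("shaker",0),("lid",.083),("lid_bar",.12),("index_arm",.083),("index_tip",.14)]:
    for r in ctrl.tip_of(p,th)[:1]: print(th,np.array(r["point"]),round(r["confidence"],2),atz(p,r["point"],z))
```

```text
2.7 [ 0.5195 -0.2127  0.2982] [179.9902   0.0325  26.2432] [ 23.5628  11.7901  -9.1686 102.8927   2.082   65.4961 -50.0369] [ 0.2953 -0.3614  0.0599]
(array([ 0.5809, -0.1811,  0.4235]), array([-0.2411, -0.1286, -0.962 ]))
stop_station [292.9 155.7] 0.89 [ 0.5534 -0.163   0.    ]
cap_rib [285.9 158.7] 0.83 [ 0.5557 -0.1634  0.113 ]
shaker [358.8 264.2] 0.56 [ 0.4678 -0.297   0.    ]
lid [418.8 288.7] 0.95 [ 0.4938 -0.3443  0.083 ]
lid_bar [289.2 308.8] 0.93 [ 0.4302 -0.2257  0.12  ]
index_arm [418.1 362.7] 0.65 [ 0.4154 -0.3902  0.083 ]
index_tip [352.2 401.4] 0.93 [ 0.3771 -0.3199  0.14  ]
```

View pics/w1.png

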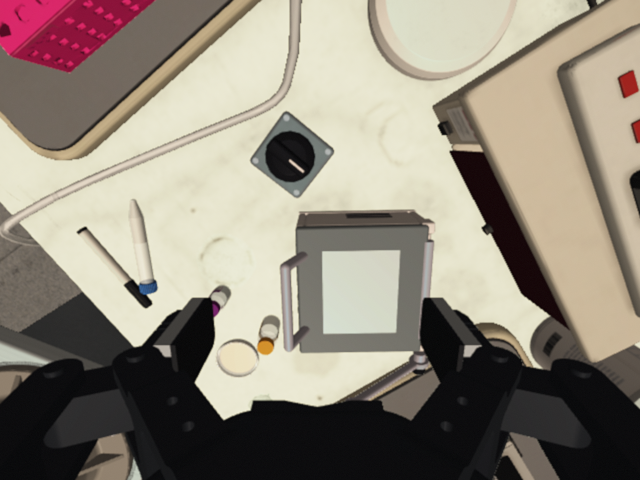

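The wrist view shows the button at (291,155) with a pointer line towards (303,170), the lid bar from (288,265) to (290,350), the index arm at lower right (370,385) and the orange vial at (268,335). I'll zoom on the cap and the arm.

Run:
```python
from h import *
np.set_printoptions(precision=4,suppress=True)
im=cv2.imread("pics/w1.png")
a=im[105:205,240:340];a=np.clip(a.astype(float)*2.2,0,255).astype(np.uint8)
b=im[340:440,310:450]
o=np.hstack([cv2.resize(a,None,fx=3.3,fy=3.3,interpolation=cv2.INTER_CUBIC),cv2.resize(b,None,fx=3.3,fy=3.3,interpolation=cv2.INTER_CUBIC)])
cv2.imwrite("pics/w1c.png",o);print(o.shape)
```

```text
(330, 792, 3)
```

View pics/w1c.png

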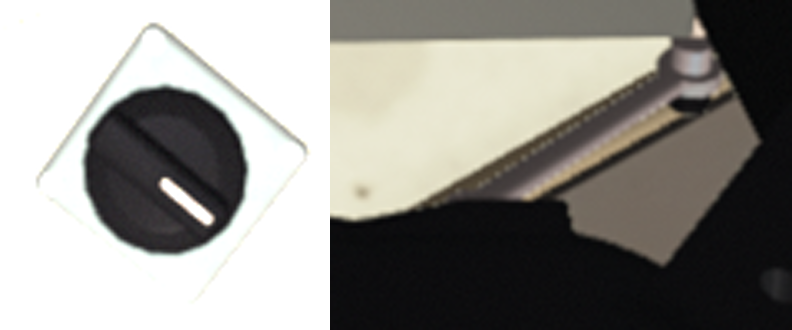

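Run:
```python
from h import *
np.set_printoptions(precision=4,suppress=True)
import json
p=ctrl.capture("wrist")
f=lambda a,b,z:(lambda u,v:(u,v,np.degrees(np.arctan2(*(v-u)[1::-1])),np.linalg.norm(v-u)))(atz(p,a,z),atz(p,b,z))
print("rib",f((289.4,160.2),(303.9,171.7),.113))
print("bar",f((291,350),(287,265),.12))
print("lid front edge",f((300,352),(299,226),.088))
print("lid far edge",f((424,350),(424,226),.088))
for th in["lid_bar","cap_rib"]:
  r=ctrl.tip_of(p,th)[0]["point"];print(th,r,atz(p,r,.12 if th=="lid_bar" else .113))
```

```text
rib (array([ 0.5564, -0.1653,  0.113 ]), array([ 0.5531, -0.1809,  0.113 ]), np.float64(-101.89320171750006), np.float64(0.015924829779078664))
bar (array([ 0.3906, -0.2452,  0.12  ]), array([ 0.4703, -0.2037,  0.12  ]), np.float64(27.489832893261077), np.float64(0.08987263554629074))
lid front edge (array([ 0.3726, -0.2621,  0.088 ]), array([ 0.501 , -0.1996,  0.088 ]), np.float64(25.93475265862353), np.float64(0.14282852464631624))
lid far edge (array([ 0.4354, -0.3834,  0.088 ]), array([ 0.5559, -0.3106,  0.088 ]), np.float64(31.13840941124485), np.float64(0.1407859401221575))
lid_bar [287.4, 308.8] [ 0.43   -0.2229  0.12  ]
cap_rib [287.1, 160.4] [ 0.5554 -0.1636  0.113 ]
```

Call:
drive_tool(
  motion=[
    [1, 0.1, -0.05, 0.05, -0.045],
    [1, 0.216, -0.113, 0.15, -0.09],
    [1, 0.216, -0.113, 0.25, -0.135],
    [1, 0.216, -0.113, 0.35, -0.18],
    [1, 0.216, -0.113, 0.42, -0.225],
    [1, 0.216, -0.113, 0.5, -0.27],
    [1, 0.216, -0.113, 0.5, -0.288],
    [1, 0.216, -0.113, 0.5, -0.288],
  ],
)

```text
t: 4.05
position: [0.5558, -0.1618, 0.1727]
eef_rot: [-179.9, -0.0, 78.2]
ft_force: [0.8, -0.7, -0.8]
width: 0.0856
grasp_force: 0.0
```

Run:
```python
from h import *
np.set_printoptions(precision=4,suppress=True)
s=ctrl.observe();print(s['t'],s['position'],s['eef_rot'],s['joints'],s['ft_force'])
p=ctrl.capture("wrist");save(p,"w2")
for r in ctrl.tip_of(p,"cap_rib")[:1]: print(r["point"],atz(p,r["point"],.113))
```

```text
4.05 [ 0.5558 -0.1618  0.1727] [-179.9373   -0.0189   78.2302] [ 25.0778  21.2607 -18.7778 107.7027   8.4379  52.4376  -9.4476] [ 0.8483 -0.7281 -0.8356]
[320.4, 276.8] [ 0.5555 -0.1657  0.113 ]
```

View pics/w2.png

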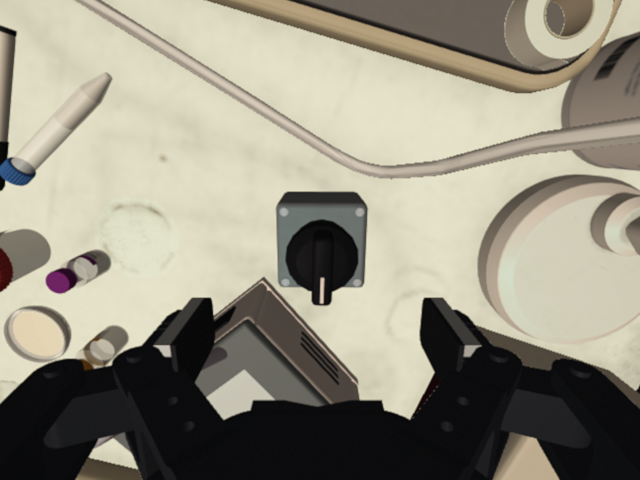

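The rib at (321,262) lies square between the fingers, so I'll descend and close.

Call:
drive_tool(
  motion=[
    [1, -0.008, 0, 0.1, 0],
    [1, -0.008, 0, 0.2, 0],
    [1, -0.008, 0, 0.23, 0],
    [0, -0.008, 0, 0.23, 0],
    [0, -0.008, 0, 0.23, 0],
    [0, -0.008, 0, 0.23, 0],
    [0, -0.008, 0, 0.23, 0],
    [0, -0.008, 0, 0.23, 0],
  ],
)

```text
t: 4.95
position: [0.5564, -0.1639, 0.1166]
eef_rot: [179.9, -0.0, 78.2]
ft_force: [19.4, -2.9, -0.0]
width: 0.0122
grasp_force: 10.7
```

Call:
drive_tool(
  motion=[
    [0, 0, 0, 0, 0],
    [0, 0, 0, 0, 0],
    [0, 0, 0, 0.012, 0],
    [0, 0, 0, 0.024, 0],
    [0, 0, 0, 0.034, 0],
    [0, 0, 0, 0.034, 0],
    [0, 0, 0, 0.034, 0],
    [0, 0, 0, 0.034, 0],
  ],
)

```text
t: 5.75
position: [0.5575, -0.164, 0.1089]
eef_rot: [179.8, -0.0, 78.2]
ft_force: [4.2, -1.0, 9.2]
width: 0.0101
grasp_force: 62.3
```

Call:
drive_tool(
  motion=[
    [0, 0, 0, 0.006, 0],
    [0, 0, 0, 0.006, 0],
    [0, 0, 0, 0.006, 0],
    [0, 0, 0, 0.006, 0],
    [0, 0, 0, 0.006, 0],
    [0, 0, 0, 0.006, 0],
    [0, 0, 0, 0.006, 0],
    [0, 0, 0, 0.006, 0],
  ],
)

```text
t: 6.55
position: [0.5578, -0.1641, 0.1085]
eef_rot: [179.7, 0.0, 78.2]
ft_force: [-2.4, 0.4, 27.8]
width: 0.0101
grasp_force: 64.6
```

Call:
drive_tool(
  motion=[
    [0, 0, 0, -0.02, 0],
    [0, 0, 0, -0.042, 0],
    [0, 0, 0, -0.042, 0.04],
    [0, 0, 0, -0.042, 0.085],
    [0, 0, 0, -0.042, 0.13],
    [0, 0, 0, -0.042, 0.175],
    [0, 0, 0, -0.042, 0.21],
    [0, 0, 0, -0.042, 0.21],
  ],
)

```text
t: 7.35
position: [0.5578, -0.164, 0.1172]
eef_rot: [179.8, -0.2, 40.1]
ft_force: [10.9, -2.0, -4.3]
width: 0.0101
grasp_force: 62.5
```

Call:
drive_tool(
  motion=[
    [0, 0, 0, 0, 0.03],
    [0, 0, 0, 0, 0.06],
    [0, 0, 0, 0, 0.09],
    [0, 0, 0, 0, 0.107],
    [0, 0, 0, 0, 0.107],
    [0, 0, 0, 0, 0.107],
    [0, 0, 0, 0, 0.107],
    [0, 0, 0, 0, 0.107],
  ],
)

```text
t: 8.15
position: [0.5579, -0.1641, 0.1172]
eef_rot: [179.9, -0.2, 21.1]
ft_force: [12.6, -2.5, -4.8]
width: 0.0101
grasp_force: 62.4
```

Run:
```python
from h import *
np.set_printoptions(precision=4,suppress=True)
s=ctrl.observe();print(s)
```

```text
{'t': 8.15, 'joints': array([ 13.9559,  24.382 ,  -4.8778, 110.568 ,   2.8385,  44.8825,
       -61.3694]), 'qvel': array([ 0.1621,  0.1413, -0.0647,  0.0094, -0.0814, -0.062 ,  0.0048]), 'effort': array([  0.3186, -86.9305,   0.5708, -30.3416,  -0.1146,   4.0197,
         0.0294]), 'position': array([ 0.5579, -0.1641,  0.1172]), 'eef_rot': array([179.8648,  -0.2461,  21.1218]), 'ft_force': array([12.5897, -2.4969, -4.8301]), 'moment': array([-0.4598, -2.5851, -0.0322]), 'grasp_force': 62.44488716125488, 'width': 0.010111096888937866}
```

Call:
drive_tool(
  motion=[
    [0, 0, 0, 0, 0.01],
    [0, 0, 0, 0, 0.02],
    [0, 0, 0, 0, 0.03],
    [0, 0, 0, 0, 0.035],
    [0, 0, 0, 0, 0.035],
    [0, 0, 0, 0, 0.035],
    [0, 0, 0, 0, 0.035],
    [0, 0, 0, 0, 0.035],
  ],
)

```text
t: 8.95
position: [0.558, -0.1641, 0.1173]
eef_rot: [179.9, -0.3, 14.8]
ft_force: [12.5, -2.9, -6.9]
width: 0.0101
grasp_force: 62.4
```

Run:
```python
from h import *
s=ctrl.observe();print(s['eef_rot'],s['moment'],s['effort'][6],s['joints'][6])
```

```text
[179.88787387  -0.26810171  14.82162043] [-0.49218084 -2.73509965 -0.00489155] 0.024265529355034232 -66.91535090006688
```

Call:
drive_tool(
  motion=[
    [0, 0, 0, 0, 0.01],
    [0, 0, 0, 0, 0.02],
    [0, 0, 0, 0, 0.03],
    [0, 0, 0, 0, 0.04],
    [0, 0, 0, 0, 0.04],
    [0, 0, 0, 0, 0.04],
    [0, 0, 0, 0, 0.04],
    [0, 0, 0, 0, 0.04],
  ],
)

```text
t: 9.75
position: [0.5581, -0.1641, 0.1172]
eef_rot: [179.9, -0.3, 7.7]
ft_force: [13.1, -3.8, -5.5]
width: 0.0101
grasp_force: 62.5
```

Run:
```python
from h import *
s=ctrl.observe();print(s['eef_rot'],s['moment'],s['effort'][6],s['joints'][6])
```

```text
[179.9086969   -0.28083596   7.65502604] [-0.59839922 -2.8570299   0.37907673] -0.3976939246058464 -73.22846828391523
```

The moment rose to 0.38 N m, so the cap is at its end stop. I'll release and go above the bar.

Call:
drive_tool(
  motion=[
    [1, 0, 0, 0, 0],
    [1, 0, 0, 0, 0],
    [1, 0, 0, 0, 0],
    [1, 0, 0, -0.1, 0],
    [1, 0, 0, -0.25, 0],
    [1, -0.1, 0.03, -0.4, -0.03],
    [1, -0.25, 0.08, -0.5, -0.07],
    [1, -0.4, 0.13, -0.5, -0.1],
  ],
)

```text
t: 10.55
position: [0.4611, -0.2099, 0.2446]
eef_rot: [179.8, -0.2, 26.0]
ft_force: [0.2, -0.7, -0.1]
width: 0.0855
grasp_force: 0.0
```

Call:
drive_tool(
  motion=[
    [1, 0, 0, 0, 0],
    [1, 0, 0, 0, 0],
    [1, -0.1, 0.05, 0, -0.015],
    [1, -0.15, 0.05, 0, -0.015],
    [1, -0.15, 0.05, 0, -0.015],
    [1, -0.15, 0.05, 0, -0.015],
    [1, -0.15, 0.05, 0, -0.015],
    [1, -0.15, 0.05, 0, -0.015],
  ],
)

```text
t: 11.35
position: [0.433, -0.2361, 0.2412]
eef_rot: [-180.0, -0.0, 28.4]
ft_force: [-0.0, -0.5, 0.3]
width: 0.0851
grasp_force: 0.0
```

Run:
```python
from h import *
np.set_printoptions(precision=4,suppress=True)
s=ctrl.observe();print(s['t'],s['position'],s['eef_rot'],s['joints'],s['ft_force'])
P={n:ctrl.capture(n) for n in("wrist","scene","top")};save(P["wrist"],"w3");save(P["scene"],"s3")
for th,z in [("lid",.083),("lid_bar",.12),("index_arm",.083),("index_tip",.145),("vial_d",0)]:
  for n,p in P.items():
    for r in ctrl.tip_of(p,th)[:1]: print(th,n,np.array(r["point"]),round(r["confidence"],2),atz(p,r["point"],z))
```

```text
11.35 [ 0.433  -0.2361  0.2412] [-179.988    -0.0064   28.3647] [ 22.5887   7.8932  -1.6098 115.1794   0.2487  56.9357 -40.7769] [-0.0385 -0.5025  0.2824]
lid scene [364.8 224.4] 0.81 [ 0.4891 -0.3431  0.083 ]
lid top [384.  251.8] 0.78 [ 0.4913 -0.3516  0.083 ]
lid_bar wrist [302.8 235.7] 0.75 [ 0.4296 -0.2246  0.12  ]
lid_bar scene [344.3 246.5] 0.74 [ 0.4256 -0.2261  0.12  ]
lid_bar top [300.8 237.9] 0.9 [ 0.4349 -0.2208  0.12  ]
index_arm scene [408.8 233.8] 0.62 [ 0.4106 -0.3886  0.083 ]
index_arm top [387.1 300.5] 0.78 [ 0.4185 -0.3941  0.083 ]
index_tip wrist [382.3 361.1] 0.93 [ 0.3794 -0.3181  0.145 ]
index_tip scene [396.8 226.1] 0.67 [ 0.3877 -0.3172  0.145 ]
index_tip top [337.3 287.6] 0.77 [ 0.386  -0.3152  0.145 ]
vial_d wrist [218.4 233.9] 0.92 [ 0.3568 -0.1537  0.    ]
vial_d scene [371.1 321.8] 0.97 [ 0.3411 -0.2226  0.    ]
vial_d top [254.6 273.6] 0.55 [ 0.3618 -0.1573  0.    ]
```

View pics/w3.png

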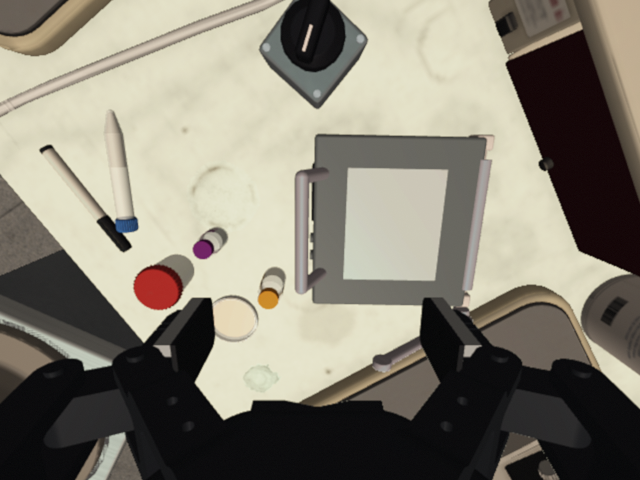

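The wrist view shows the bar at (302,233), the index arm tip at (382,361), the vial at (270,290), and the reset cap up at (313,30). I'll fit the hinge pose and arm angle to all the points.

```bash
cat > fit.py <<'E'
from h import *
from scipy.optimize import least_squares
np.set_printoptions(precision=4,suppress=True)
P={n:ctrl.capture(n) for n in("wrist","scene","top")}
O=[("wrist","bar",302.8,235.7),("scene","bar",344.6,246.5),("top","bar",300.5,237.9),
("scene","org",362,223),("top","org",384.3,250),("scene","arm",409.4,233.2),("top","arm",386.5,300),
("wrist","tip",382.3,361.1),("scene","tip",396.8,226.1),("top","tip",337.8,288.5),
("wrist","fl",316,136),("wrist","fr",315,303)]
def pts(q):
    c,s=np.cos(q[2]),np.sin(q[2]);X=np.array([c,s,0]);Y=np.array([-s,c,0]);Z=np.array([0,0,1.]);H=np.array([q[0],q[1],.083])
    a=q[3];A=H-.087*Y
    return dict(org=H,bar=H-.142*X+.037*Z,arm=A,tip=A+.105*(-np.cos(a)*X+np.sin(a)*Z),fl=H-.134*X+.072*Y+.005*Z,fr=H-.134*X-.072*Y+.005*Z)
f=lambda q:np.concatenate([(proj(P[n],pts(q)[k])-(u,v)) for n,k,u,v in O])
r=least_squares(f,[.495,-.347,np.radians(-62),.65],loss="soft_l1")
q=r.x;print(q[:2],np.degrees(q[2]),"a",q[3]);R=f(q).reshape(-1,2)
for o,e in zip(O,R):print(o[:2],e)
J=r.jac;print("sd",np.sqrt(np.diag(np.linalg.inv(J.T@J)))*2)
k=pts(q);print("bar",k["bar"],"tip",k["tip"])
X=np.array([np.cos(q[2]),np.sin(q[2]),0]);a=q[3];H=k["org"]
for t in (a,):
    b=H+(-.142*np.cos(t)+.037*np.sin(t))*X+np.array([0,0,.142*np.sin(t)+.037*np.cos(t)]);print("bar raised",b,b-k["bar"],"fwd",(b-k["bar"])@X)
E
python3 fit.py
```

```text
[ 0.4956 -0.3511] -62.22432161781583 a 0.6560342213231783
('wrist', 'bar') [ 0.4663 -0.3593]
('scene', 'bar') [-1.9793 -0.8808]
('top', 'bar') [1.1284 4.1121]
('scene', 'org') [ 3.3543 -1.3733]
('top', 'org') [ 0.5795 -0.4031]
('scene', 'arm') [-2.6157 -1.7805]
('top', 'arm') [-0.7176 -0.2356]
('wrist', 'tip') [0.5132 0.1072]
('scene', 'tip') [3.7688 0.8667]
('top', 'tip') [-0.7184  3.1687]
('wrist', 'fl') [-0.8043 -2.3554]
('wrist', 'fr') [-1.1317  2.1204]
sd [0.0014 0.0013 0.0138 0.0214]
bar [ 0.4294 -0.2255  0.12  ] tip [ 0.3798 -0.318   0.147 ]
bar raised [ 0.4536 -0.2715  0.1989] [ 0.0243 -0.046   0.0789] fwd 0.05204594206337778
```

Call:
drive_tool(
  motion=[
    [1, 0.008, -0.044, 0.0, 0.003],
    [1, 0.008, -0.044, 0.12, 0.003],
    [1, 0.008, -0.044, 0.26, 0.003],
    [1, 0.008, -0.044, 0.4, 0.003],
    [1, 0.008, -0.044, 0.49, 0.003],
    [1, 0.008, -0.044, 0.49, 0.003],
    [0, 0.008, -0.044, 0.49, 0.003],
    [0, 0.008, -0.044, 0.49, 0.003],
  ],
)

```text
t: 13.2
position: [0.4297, -0.2262, 0.1202]
eef_rot: [179.9, -0.1, 27.8]
ft_force: [-0.6, -0.0, 0.4]
width: 0.059
grasp_force: 0.0
```

Call:
drive_tool(
  motion=[
    [0, 0, 0, 0, 0],
    [0, 0, 0, 0, 0],
    [0, 0, 0, 0, 0],
    [0, 0, 0, 0, 0],
    [0, 0, 0, 0, 0],
    [0, 0, 0, 0, 0],
    [0, 0, 0, 0, 0],
    [0, 0, 0, 0, 0],
  ],
)

```text
t: 14.0
position: [0.4287, -0.2253, 0.1191]
eef_rot: [-179.9, 0.0, 27.8]
ft_force: [-4.1, 6.5, 9.2]
width: 0.0074
grasp_force: 58.6
```

Run:
```python
from h import *
np.set_printoptions(precision=4,suppress=True)
s=ctrl.observe();print(s)
a0=s['position'];y=np.radians(s['eef_rot'][2]);X=np.array([np.cos(y),np.sin(y)]);Y=np.array([np.sin(y),-np.cos(y)])
g=np.radians(-62.2)
for t in [.1,.2,.3,.4,.5,.58,.656]:
    f=.142*(1-np.cos(t))+.037*np.sin(t);u=.142*np.sin(t)-.037*(1-np.cos(t))
    d=f*np.array([np.cos(g),np.sin(g)]);print(t,np.array([d@X,d@Y,-u])/.25)
```

```text
{'t': 14.0, 'joints': array([ 21.9706,  16.6086,  -2.1309, 122.5598,   0.8671,  40.9001,
       -42.9288]), 'qvel': array([-0.0132,  0.0073,  0.0376,  0.0106, -0.0192, -0.0817,  0.0082]), 'effort': array([  1.8851, -64.957 ,   3.1784, -35.1819,   1.1358,  -1.7894,
         0.1031]), 'position': array([ 0.4287, -0.2253,  0.1191]), 'eef_rot': array([-179.932 ,    0.0061,   27.7987]), 'ft_force': array([-4.1024,  6.5203,  9.2124]), 'moment': array([ 1.3571,  0.7589, -0.0994]), 'grasp_force': 58.58984112739563, 'width': 0.007446408998008658}
0.1 [ 0.      0.0176 -0.056 ]
0.2 [ 0.      0.0407 -0.1099]
0.3 [ 0.      0.0691 -0.1612]
0.4 [ 0.      0.1025 -0.2095]
0.5 [ 0.      0.1405 -0.2542]
0.58 [ 0.      0.174  -0.2871]
0.656 [ 0.      0.2082 -0.3157]
```

The opening of 7.4 mm matches the bar, since the 12 mm rib read 10.1 mm. I'll raise along the arc.

Call:
drive_tool(
  motion=[
    [0, 0, 0.008, -0.028, 0],
    [0, 0, 0.0176, -0.056, 0],
    [0, 0, 0.029, -0.083, 0],
    [0, 0, 0.041, -0.11, 0],
    [0, 0, 0.055, -0.136, 0],
    [0, 0, 0.069, -0.161, 0],
    [0, 0, 0.085, -0.186, 0],
    [0, 0, 0.1025, -0.21, 0],
  ],
)

```text
t: 14.8
position: [0.4396, -0.2466, 0.171]
eef_rot: [-179.7, 0.1, 27.8]
ft_force: [-7.5, 15.5, 2.6]
width: 0.0077
grasp_force: 58.5
```

Call:
drive_tool(
  motion=[
    [0, 0, 0.0185, -0.0225, 0],
    [0, 0, 0.038, -0.0445, 0],
    [0, 0, 0.055, -0.062, 0],
    [0, 0, 0.0715, -0.0775, 0],
    [0, 0, 0.088, -0.092, 0],
    [0, 0, 0.1057, -0.106, 0],
    [0, 0, 0.1057, -0.106, 0],
    [0, 0, 0.1057, -0.106, 0],
  ],
)

```text
t: 15.6
position: [0.4512, -0.2687, 0.1981]
eef_rot: [-179.6, 0.1, 27.9]
ft_force: [-21.2, 25.7, 29.4]
width: 0.0076
grasp_force: 60.2
```

Run:
```python
from h import *
np.set_printoptions(precision=4,suppress=True)
s=ctrl.observe();print(s['t'],s['position'],s['eef_rot'],s['ft_force'],s['moment'],s['width'])
d=s['position']-[.4287,-.2253,.1191]
h=np.hypot(d[0],d[1]);print("fwd,up",h,d[2])
for t in np.arange(.5,.75,.03):
    print(round(t,2),.142*(1-np.cos(t))+.037*np.sin(t),.142*np.sin(t)-.037*(1-np.cos(t)))
P={n:ctrl.capture(n) for n in("wrist","scene","top")}
for n in P: save(P[n],n+"5")
for th in("lid_bar","index_tip","lid","index_arm"):
  for n,p in P.items():
    for r in ctrl.tip_of(p,th)[:1]: print(th,n,np.array(r["point"]),round(r["confidence"],2))
```

```text
15.6 [ 0.4512 -0.2687  0.1981] [-179.6027    0.113    27.8546] [-21.1592  25.6533  29.3553] [ 5.6851  4.4337 -0.0219] 0.00762184928665102
fwd,up 0.0488970116744239 0.0790237250768371
0.5 0.03512202113992258 0.06354898127174062
0.53 0.038186129611483266 0.06670959606013441
0.56 0.04134366355916759 0.06977687921226183
0.59 0.04459178141554979 0.07274807038032134
0.62 0.047927560093800475 0.0756204956928111
0.65 0.05134799761826754 0.07839157016083269
0.68 0.05485001582605158 0.08105880000440685
0.71 0.058430463137144714 0.08361978489670702
0.74 0.06208611739063992 0.08607222012419136
lid_bar wrist [319.2 315.9] 0.75
lid_bar scene [358.9 197.1] 0.76
lid_bar top [329.9 224.7] 0.95
index_tip wrist [333.7 403.7] 0.55
index_tip scene [401.2 225.2] 0.44
index_tip top [336.7 289.9] 0.77
lid wrist [446.7 238.6] 0.74
lid scene [363.3 221.5] 0.63
lid top [386.9 251.7] 0.7
index_arm scene [406.7 230.8] 0.62
index_arm top [383.8 299.7] 0.64
```

View pics/wrist5.png

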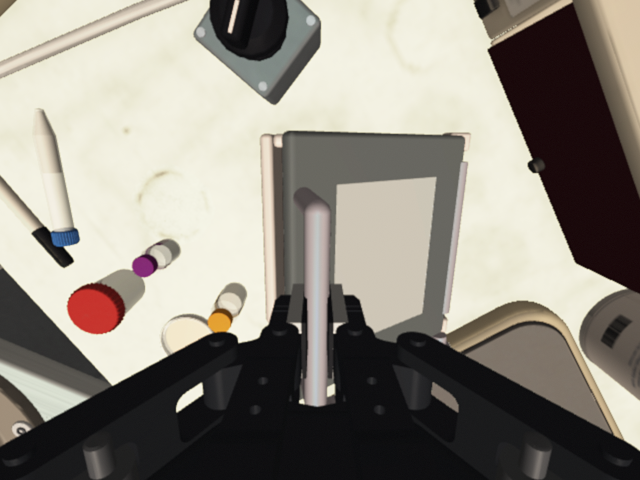

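Run:
```python
import cv2,numpy as np
a=cv2.imread("pics/scene5.png")[170:290,290:430];b=cv2.imread("pics/top5.png")[190:310,280:420]
f=lambda x:cv2.resize(x,(400,343),interpolation=cv2.INTER_CUBIC)
cv2.imwrite("pics/c5.png",np.hstack([f(a),f(b)]))
```

```text
(no output)
```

View pics/c5.png

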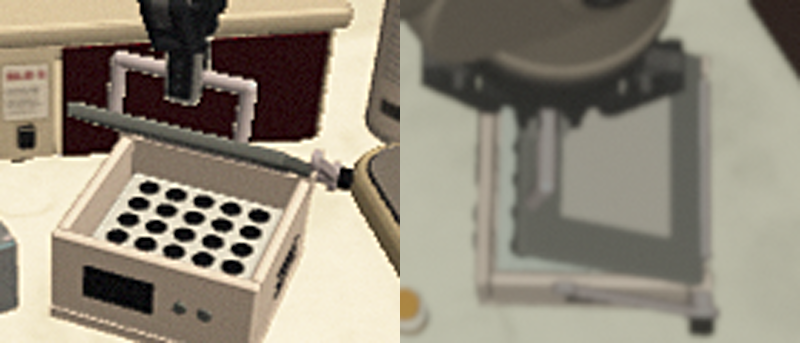

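The wrist view shows the bar at (317,300) pinched between the pads, with the vial at (228,305) and the cap untouched. In the crops the lid is nearly edge-on to the scene camera and close to the arm's angle. The radial force is about 40 N, so I'll shift outward to relax it and then compare the angles closely.

Call:
drive_tool(
  motion=[
    [0, 0, -0.004, -0.005, 0],
    [0, 0, -0.008, -0.01, 0],
    [0, 0, -0.008, -0.01, 0],
    [0, 0, -0.008, -0.01, 0],
    [0, 0, -0.008, -0.01, 0],
    [0, 0, -0.008, -0.01, 0],
    [0, 0, -0.008, -0.01, 0],
    [0, 0, -0.008, -0.01, 0],
  ],
)

```text
t: 17.15
position: [0.452, -0.2703, 0.2002]
eef_rot: [-180.0, 0.0, 27.8]
ft_force: [-4.4, 3.4, -7.4]
width: 0.0071
grasp_force: 59.6
```

Run:
```python
from h import *
np.set_printoptions(precision=4,suppress=True)
s=ctrl.observe();print(s['t'],s['position'],s['ft_force'],s['moment'],s['grasp_force'])
P={n:ctrl.capture(n) for n in("scene","top")}
g=np.radians(-62.22);X=np.array([np.cos(g),np.sin(g),0]);Y=np.array([-X[1],X[0],0]);Z=np.array([0,0,1.]);H=np.array([.4956,-.3511,.083])
cols=[(0,0,255),(0,255,0),(255,0,0)];A=[.58,.65,.72]
def panel(n,cx,cy,w,h,pl):
    k=400/w;im=cv2.cvtColor(P[n]["pixels"],cv2.COLOR_RGB2BGR)[cy:cy+h,cx:cx+w]
    im=cv2.resize(im,(400,300),interpolation=cv2.INTER_CUBIC)
    for a,c in zip(A,cols):
        for lx,ly,lz in pl:
            V=H+lx*(np.cos(a)*X-np.sin(a)*Z)+ly*Y+lz*(np.sin(a)*X+np.cos(a)*Z)
            u,v=proj(P[n],V);cv2.circle(im,(int((u-cx+.5)*k),int((v-cy+.5)*k)),2,c,-1);print(n,(lx,ly),a,np.array([u,v]))
    return im
arm=[(-.110,-.087,0),(0,-.087,0)];lid=[(-.134,-.072,.005),(-.134,.072,.005),(-.134,.072,-.005)]
o=np.vstack([np.hstack([panel("scene",380,205,48,36,arm),panel("top",320,265,80,60,arm)]),
 np.hstack([panel("scene",300,175,120,90,lid),panel("top",310,210,100,75,lid)])])
cv2.imwrite("pics/o6.png",o)
```

```text
17.15 [ 0.452  -0.2703  0.2002] [-4.4365  3.3924 -7.377 ] [ 1.0351  0.9897 -0.0607] 59.59652245044708
scene (-0.11, -0.087) 0.58 [399.0632 231.3163]
scene (0, -0.087) 0.58 [406.7641 231.4125]
scene (-0.11, -0.087) 0.65 [400.1211 227.0837]
scene (0, -0.087) 0.65 [406.7641 231.4125]
scene (-0.11, -0.087) 0.72 [401.2166 222.8725]
scene (0, -0.087) 0.72 [406.7641 231.4125]
top (-0.11, -0.087) 0.58 [331.3619 291.9882]
top (0, -0.087) 0.58 [385.7864 299.7389]
top (-0.11, -0.087) 0.65 [334.3066 291.2869]
top (0, -0.087) 0.65 [385.7864 299.7389]
top (-0.11, -0.087) 0.72 [337.5715 290.6198]
top (0, -0.087) 0.72 [385.7864 299.7389]
scene (-0.134, -0.072) 0.58 [389.3216 226.4609]
scene (-0.134, 0.072) 0.58 [312.6154 208.3763]
scene (-0.134, 0.072) 0.58 [311.4128 213.7397]
scene (-0.134, -0.072) 0.65 [390.665 221.185]
scene (-0.134, 0.072) 0.65 [313.8637 203.3673]
scene (-0.134, 0.072) 0.65 [312.5375 208.7062]
scene (-0.134, -0.072) 0.72 [392.0585 215.9581]
scene (-0.134, 0.072) 0.72 [315.2189 198.4187]
scene (-0.134, 0.072) 0.72 [313.7784 203.6945]
top (-0.134, -0.072) 0.58 [320.3831 279.993 ]
top (-0.134, 0.072) 0.58 [322.2131 192.5837]
top (-0.134, 0.072) 0.58 [318.8613 194.4516]
top (-0.134, -0.072) 0.65 [324.1148 279.0384]
top (-0.134, 0.072) 0.65 [325.7639 190.8956]
top (-0.134, 0.072) 0.65 [321.9938 192.6967]
top (-0.134, -0.072) 0.72 [328.2524 278.1308]
top (-0.134, 0.072) 0.72 [329.6948 189.2833]
top (-0.134, 0.072) 0.72 [325.5191 191.0042]
```

View pics/o6.png

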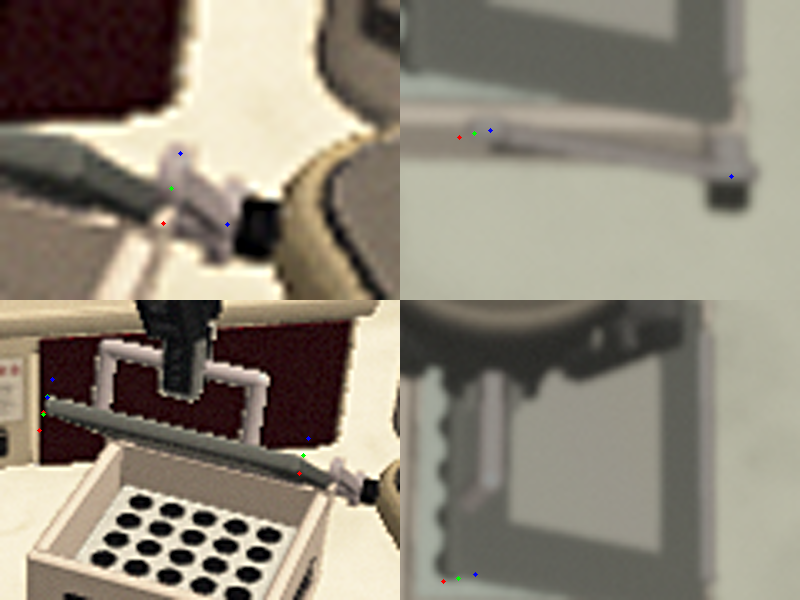

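The overlay (dots red 0.58, green 0.65, blue 0.72) puts the lid corners near 0.64–0.65 in the scene view, at panel pixels (45,398) and (300,457). The arm tip is between 0.65 (top view) and 0.70 (scene view). The radial force has gone, and I'll raise the lid by about 0.03 rad to centre it.

Call:
drive_tool(
  motion=[
    [0, 0, 0.007, -0.0055, 0],
    [0, 0, 0.014, -0.011, 0],
    [0, 0, 0.014, -0.011, 0],
    [0, 0, 0.014, -0.011, 0],
    [0, 0, 0.014, -0.011, 0],
    [0, 0, 0.014, -0.011, 0],
    [0, 0, 0.014, -0.011, 0],
    [0, 0, 0.014, -0.011, 0],
  ],
)

```text
t: 18.05
position: [0.4537, -0.2736, 0.2034]
eef_rot: [-180.0, 0.0, 27.8]
ft_force: [-7.0, 4.7, -0.3]
width: 0.0077
grasp_force: 59.7
```

Run:
```python
from h import *
np.set_printoptions(precision=4,suppress=True)
s=ctrl.observe();print(s['t'],s['position'],s['ft_force'],s['grasp_force'],s['width'])
P={n:ctrl.capture(n) for n in("scene","top")}
g=np.radians(-62.22);X=np.array([np.cos(g),np.sin(g),0]);Y=np.array([-X[1],X[0],0]);Z=np.array([0,0,1.]);H=np.array([.4956,-.3511,.083])
cols=[(0,0,255),(0,255,0)];A=[.62,.69]
def panel(n,cx,cy,w,h,wd,hg,L):
    k=wd/w;im=cv2.cvtColor(P[n]["pixels"],cv2.COLOR_RGB2BGR)[cy:cy+h,cx:cx+w]
    im=cv2.resize(im,(wd,hg),interpolation=cv2.INTER_CUBIC);raw=im.copy()
    for a,c in zip(A,cols):
        for l in L:
            q=[]
            for lx,ly,lz in l:
                V=H+lx*(np.cos(a)*X-np.sin(a)*Z)+ly*Y+lz*(np.sin(a)*X+np.cos(a)*Z)
                u,v=proj(P[n],V);q.append((int((u-cx+.5)*k),int((v-cy+.5)*k)))
            cv2.line(im,q[0],q[1],c,1)
    return np.vstack([raw,im])
L=[[(-.110,-.0915,.003),(0,-.0915,.003)],[(-.134,-.072,.005),(0,-.072,.005)],[(-.134,-.072,.005),(-.134,.072,.005)]]
o=np.hstack([panel("scene",375,200,48,36,400,300,L),panel("top",315,250,80,60,400,300,L)])
cv2.imwrite("pics/o7.png",o)
d=s['position']+np.array([0,0,.002])-H;print("kin angle",np.arctan2(d[2],-d@X)-np.arctan2(.037,.142), np.hypot(d[2],d@X),np.hypot(.142,.037))
for n in P:
  for th in("index_tip","index_arm","lid_bar"):
    for r in ctrl.tip_of(P[n],th)[:1]: print(n,th,np.array(r["point"]))
```

```text
18.05 [ 0.4537 -0.2736  0.2034] [-6.9595  4.6662 -0.2975] 59.70443308353424 0.0077406137826754
kin angle 0.6922506811414484 0.15081254890321236 0.14674126890551273
scene index_tip [399.6 223.4]
scene index_arm [408. 232.]
scene lid_bar [358.1 193.2]
top index_tip [337.9 289.8]
top index_arm [252.4 274. ]
top lid_bar [336.4 224.6]
```

View pics/o7.png

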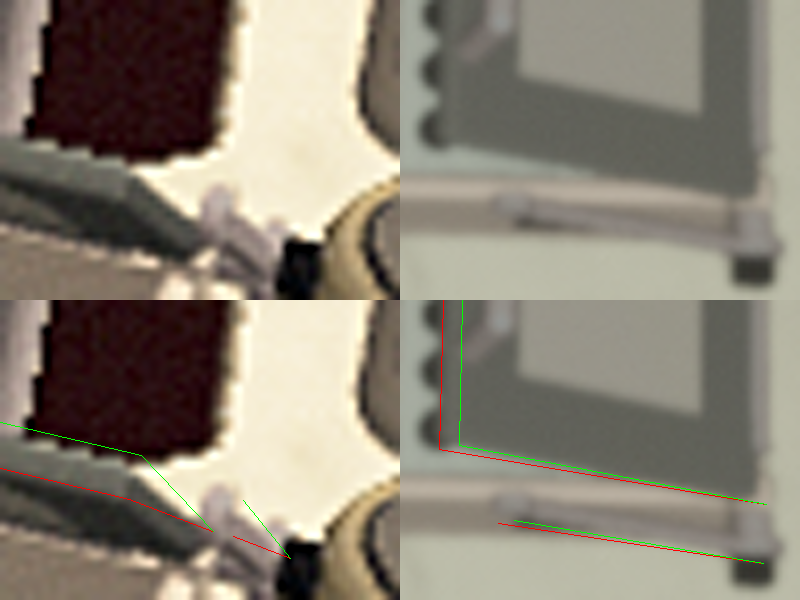

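Compared within the same images, which cancels the calibration offset, the lid reads about 0.03 rad below the arm. In the top panel the lid corner is at (445,145) and the arm tip at (512,205). In the scene panel they are at (130,177) and (215,197). I'll nudge up by about 0.025 rad and settle.

Call:
drive_tool(
  motion=[
    [0, 0, 0.006, -0.0045, 0],
    [0, 0, 0.012, -0.009, 0],
    [0, 0, 0.012, -0.009, 0],
    [0, 0, 0.012, -0.009, 0],
    [0, 0, 0.012, -0.009, 0],
    [0, 0, 0.012, -0.009, 0],
    [0, 0, 0.012, -0.009, 0],
    [0, 0, 0.012, -0.009, 0],
  ],
)

```text
t: 19.25
position: [0.455, -0.2763, 0.2056]
eef_rot: [-180.0, 0.0, 27.8]
ft_force: [-6.3, 3.8, -0.1]
width: 0.0078
grasp_force: 59.6
```

Run:
```python
from h import *
s=ctrl.observe();print(s['t'],s['position'],s['ft_force'],s['grasp_force'])
print(ctrl.sign_off())
```

```text
19.25 [ 0.45504488 -0.27626207  0.2056188 ] [-6.2823202   3.82919005 -0.09126242] 59.608688950538635
the job is handed in; nothing more can be done
None
```

I pressed the button fully down, let it up, turned the cap to its end stop, and handed in at 19.25 s holding the lid with about 60 N. By image comparison the lid is in line with the index arm to within a few hundredths of a radian (limit 0.07), but I did not look again after the last 0.025 rad nudge, and the hand-in returned no verdict.

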